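# Key the clamp plate of a tape unwinder

### The arm

A 6-joint arm with a two-finger parallel gripper is mounted at the origin on the work surface. World frame = base frame: x ahead of the robot, y to its left, z up, the work surface at z = 0. Lengths are in m, angles in rad, forces in N, time in s.
With the tool pointing down it reaches from about 0.375 to 0.9 m from the base axis. Payload 3.1 kg.
Tool frame: the origin (TCP) lies at the very end of the fingers, on their centre line; the grasp point (between the pads) lies 19 mm behind it; z points along the fingers, y is the direction in which the jaws open and shut (so a half turn about z gives the same grasp; the last joint's range is limited). The gripper opens to 87 mm and grips with 3 to 60 N. Pads are 19 mm wide; open, the fingers measure 117 mm over their backs; the gripper's body (75 mm by 190 mm) begins 51 mm behind the grasp point.
Start: joints at [-1.522, 0.527, 1.433, -0, 1.181, -0.178], TCP at [0.141, -0.609, 0.223] pointing down, gripper open.
Joint ranges: [-3.08, 3.08], [-0.75, 2.2], [0.22, 2.44], [-1.43, 4.57], [0, 2.65], [-2.85, 2.85]. Speed limits (rad/s): [2.79, 2.79, 3.14, 3.14, 3.14, 3.14].

### API

Orientations are given as a unit quaternion [x, y, z, w].
In Python, from rig import robot gives the robot as it stands.
- The arm moves only by the tool arm_command, never from a script. Its argument "targets" is a list of rows, each a list of 5 numbers: the shift along the tool's x, y, z in cm, then the turn about the tool's z in rad, then the finger opening in cm, from 0 to 8.7. In form: [[dx, dy, dz, spin, hand], ...]. A call has 1 to 5 rows; each row is the pose to reach, as a shift and turn from the pose commanded when the call began, along the tool's axes at that moment; what a row does not reach only later rows make up. A row lasts 1/8 s, in which the tool goes at most 62.5 mm and 10.7 degrees, less where a joint would pass 70% of its speed; a pose out of reach is approached as far as the arm can. A call with a gripper value outside its range is refused whole. The fingers move at their own pace and stop on an object; "newtons" is the grip in N (left out, the last holds). Time passes only in rows, so rows that repeat a pose let the fingers close. It gives the time, the measured TCP pose, the force and the opening at its end, in the units of the state.
- robot.get_obs(): the state, without advancing time (a new reading comes with each control period).
- robot.camera(name): name is "scene" or "top" or "wrist"; returns (picture, depth): 384x512x3 uint8, red, green, blue; 384x512 float32, m along the optical axis (not along the pixel's ray), 0 where there is no reading.
- robot.camera_model(name): a dict with "mtx" (3x3 intrinsics, pixels), "extrinsics" (4x4, takes a point from world to camera coordinates). Camera axes: x right, y up, looking along -z (the intrinsics and any distortion apply to the point x, -y, -z); pixel columns grow to the right and rows downward; lengths in m; the calibration is good to about 2 mm. The wrist camera is an equidistant fisheye: a pixel r from the principal point sees the ray r / f radians off the axis. A picture is of the moment at which its call begins: read the wrist's pose just before it. camera_model takes no time and is no camera call; for the wrist camera it gives the pose at the moment of the call.
- robot.hand_in(): hands the job in, once; it reports no verdict.
The state is a dict: "time": time; "q": joint angles; "joint_velocities": joint speeds; "joint_torque": joint torques, N m; "position": TCP position; "tool_rot": TCP orientation; "ft_force": force on the tool from outside, world axes, zero at the start; "moment": the same for the moment, N m; "grip_width": finger opening in m.
Only numpy, scipy, OpenCV 4.12 (cv2) and the standard library are available. Lean on these libraries where they do the work, as an engineer would, in place of code of your own. Each camera call takes 0.05 s, during which the arm holds its last target.

### The job

On the packing bench's tape unwinder, push the round clamp plate round by its tab with a fingertip until the notch in its rim stands over the locking pin, then press the plate down fully home over the pin and take the hand away. Pushing and pressing is all it takes: do not pull the plate up, and leave the tape rolls, the small carton and the cutter that lie around the unwinder where they are.

Things in the scene. Friction and masses are not known exactly. Their poses are not given: they have to be found in the camera images.
- pin_tip (a point): Top of the fixed locking pin, a plain upright steel pin 8 mm in diameter with a domed tip, 65 mm from the axis of the plate and 89.5 mm above the table. It stands on a dark steel block (43 mm radially, 22 mm wide) on the unwinder's grey deck (215 x 190 mm, top 30 mm above the table); the block's outer end sticks out 22 mm beyond the plate's rim and shows from above where the pin is, even when the plate hides the pin.
- notch (a point): Middle of the rim notch in the clamp plate, at mid-thickness and 65 mm from the axis. The plate is a level light-grey metal disc 150 mm in diameter and 6 mm thick over a 96 mm roll of packing tape; it turns about a fixed vertical axis. The notch is open at the rim, 13 mm wide (parallel sides) and 21 mm deep radially. The plate can only go down when the notch is over the pin to within about 3 mm; otherwise its underside lands on the pin tip after 1.5 mm.
- tab_top (a point): Middle of the top of the black tab that stands on the plate, straight across the axis from the notch: 10 mm thick round the plate, 26 mm long radially (36 to 62 mm from the axis), 22 mm above the plate's upper face. Push its flat side with a closed fingertip; about 2 N turns the plate, either way round and without end stops, and it stays where it is left.
- boss_top (a point): Centre of the top of the black round boss in the middle of the plate (32 mm in diameter, 10 mm above the plate's upper face), on the axis of the plate: the place to press. At the start it is 107 mm above the table, with the plate seated 97 mm.
- plate_turn (a joint): Angle of the plate, rad: 0 (or any whole turn, 6.283) when the notch is over the pin; it grows as the plate turns counterclockwise seen from above. It starts between 0.8 and 5.48.
- plate_slide (a joint): How far the plate is pressed down, m: 0 at the start, 0.010 fully home against its stop; negative if it is pulled up. It slides stiffly (about 5 to 8 N pressed on the boss) and stays at the height where it is left.
- tape_clear: Bystander: loose roll of clear tape lying flat, 96 mm in diameter, 48 mm high; origin at the centre of its underside.
- tape_brown: Bystander: loose roll of brown tape lying flat, 84 mm in diameter, 30 mm high; origin at the centre of its underside.
- cutter: Bystander: loose carton cutter, 168 mm long, 26 mm wide, 23 mm high; origin under its handle's centre, blade to its +x.
- carton_small: Bystander: loose small carton, 100 x 70 x 45 mm; origin at the centre of its underside.

How it is judged:
By the outcome, as a careful person would: the job done as asked, in the order asked, and still so for the second after the job is handed in, with the robot touching nothing.
It also fails if it takes over 48 s, if anything falls off the work surface, if the arm or the gripper's body presses on something with over 40 N, if the wrist force passes 120 N, or if a joint passes its speed limit or range.

## Working session

There is one attempt and no reset: what is moved stays moved. The work goes in short steps, Python scripts to look and compute and a tool call to move; the robot and the scene stay as the last step left them, time stands still between calls to the robot, and variables do not carry over. Pictures are saved under pics/ and viewed, and the job is handed in when it is done.

Besides the shell and the picture viewer there is one more tool, called after "Emit:" by a JSON object that holds its "fn" and its "kwargs". arm_command: Moves the arm, as the interface text tells. Its arguments: {"type":"object","properties":{"targets":{"type":"array","items":{"type":"array","items":{"type":"number"}}},"newtons":{"type":"number"}},"required":["targets"]}

```bash
ls; mkdir -p pics
python3 - <<'E'
from rig import robot
import cv2,numpy as np
o=robot.get_obs();print(o)
for n in("top","scene"):
    p,d=robot.camera(n);m=robot.camera_model(n)
    cv2.imwrite(f"pics/{n}0.png",cv2.cvtColor(p,cv2.COLOR_RGB2BGR));np.savez(f"pics/{n}0.npz",d=d,p=p,K=m["mtx"],E=m["extrinsics"]);print(n,m)
E
```

```text
pics
{'time': 0.0, 'q': array([-1.52146687e+00,  5.28493161e-01,  1.43390317e+00, -2.86731858e-05,
        1.18137764e+00, -1.78507880e-01]), 'joint_velocities': array([-0.00063963, -0.00048847, -0.00107821, -0.00013155,  0.00191916,
       -0.0008996 ]), 'joint_torque': array([ 9.61874071e-05, -4.40043390e+01, -1.76592082e+01,  6.32988126e-02,
        5.81509375e-02, -1.69614987e-04]), 'position': array([ 0.14114878, -0.6081021 ,  0.22155477]), 'tool_rot': array([ 9.93517072e-01,  1.13677785e-01,  5.71661219e-05, -1.08923906e-03]), 'ft_force': array([0.04311638, 0.21259301, 0.37320591]), 'moment': array([ 0.03801499, -0.05543619,  0.02384263]), 'grip_width': 0.08726903900478505}
top {'mtx': array([[387.93288891,   0.        , 253.96102538],
       [  0.        , 387.93288891, 194.06306691],
       [  0.        ,   0.        ,   1.        ]]), 'extrinsics': array([[-0.01052982, -0.99992679,  0.00596195,  0.06062953],
       [ 0.98363086, -0.00928525,  0.17995585, -0.57494267],
       [-0.17988732,  0.00775926,  0.98365662, -0.87848641],
       [ 0.        ,  0.        ,  0.        ,  1.        ]])}
scene {'mtx': array([[428.34560328,   0.        , 254.88077022],
       [  0.        , 428.34560328, 191.82451656],
       [  0.        ,   0.        ,   1.        ]]), 'extrinsics': array([[ 0.70172296,  0.71231495,  0.01386736, -0.48048712],
       [-0.62748693,  0.60870401,  0.48553021,  0.27049722],
       [ 0.33740931, -0.34940928,  0.8741099 , -1.07228808],
       [ 0.        ,  0.        ,  0.        ,  1.        ]])}
```

View pics/top0.png

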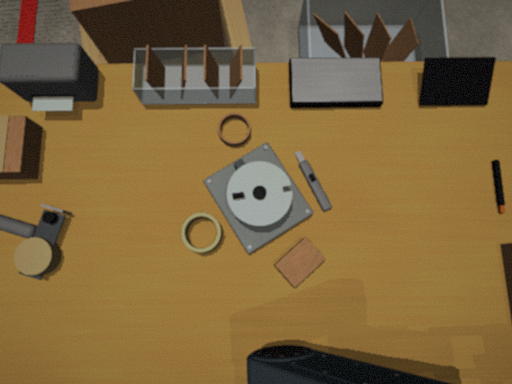

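View pics/scene0.png

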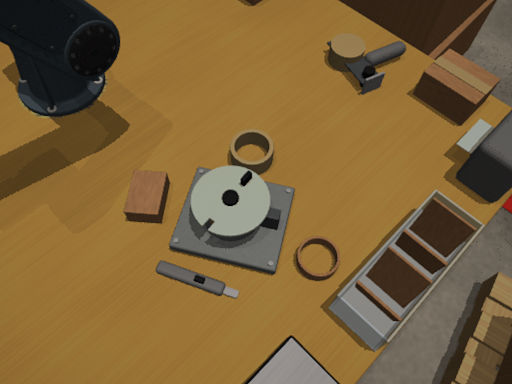

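Run:
```python
import cv2
a=cv2.imread("pics/top0.png")[135:260,180:340];cv2.imwrite("pics/t0c.png",cv2.resize(a,None,fx=4.5,fy=4.5,interpolation=cv2.INTER_CUBIC))
a=cv2.imread("pics/scene0.png")[150:280,160:310];cv2.imwrite("pics/s0c.png",cv2.resize(a,None,fx=4.5,fy=4.5,interpolation=cv2.INTER_CUBIC))
```

```text
(no output)
```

View pics/t0c.png

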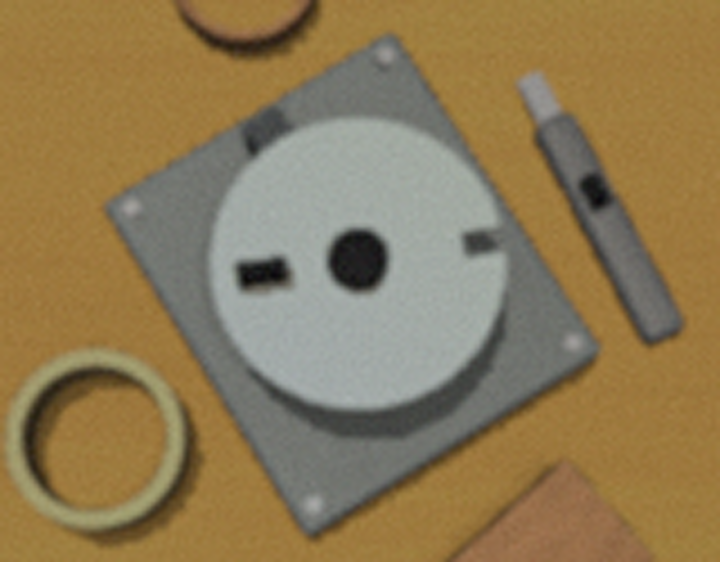

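View pics/s0c.png

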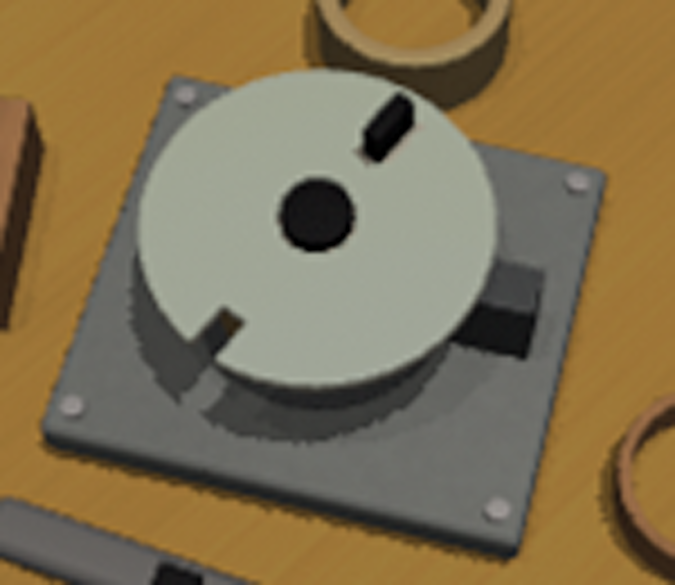

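```bash
cat > h.py <<'E'
import numpy as np
def ray(K,E,u,v):
    R=E[:3,:3];t=E[:3,3];c=-R.T@t
    d=R.T@np.array([(u-K[0,2])/K[0,0],-(v-K[1,2])/K[1,1],-1.0]);return c,d
def atz(K,E,u,v,z):
    c,d=ray(K,E,u,v);return c+d*(z-c[2])/d[2]
def full(K,E,u,v,dep):
    c,d=ray(K,E,u,v);return c+d*dep
E
python3 - <<'E'
from h import *
D={n:np.load(f"pics/{n}0.npz") for n in("top","scene")}
def show(n,ox,oy,pts):
    f=D[n];K,E,d=f["K"],f["E"],f["d"]
    for nm,x,y,z in pts:
        u,v=(x+.5)/4.5-.5+ox,(y+.5)/4.5-.5+oy
        print(n,nm,np.round(atz(K,E,u,v,z),4),"depthpt",np.round(full(K,E,u,v,d[int(round(v)),int(round(u))]),4))
show("top",180,135,[("boss",358,260,.107),("tab",263,273,.119),("notch",480,242,.094),("bl",266,128,.06),("blcornL",243,130,.06),("blcornR",277,107,.06),("c1",390,35,.03),("c2",597,352,.03),("c3",312,535,.03),("c4",107,207,.03),
 ("plL",209,262,.097),("plR",507,262,.097),("plT",358,116,.097),("plB",358,410,.097)])
show("scene",160,150,[("boss",317,215,.107),("tab",393,120,.119),("notch",228,330,.094),("bltop",518,286,.06),("blc1",545,269,.06),("blc2",532,318,.06),("c1",173,75,.03),("c2",607,172,.03),("c3",518,555,.03),("c4",43,440,.03)])
E
```

```text
top boss [0.5692 0.0435 0.107 ] depthpt [0.5693 0.0435 0.1064]
top tab [0.5609 0.0908 0.119 ] depthpt [0.5612 0.0908 0.1171]
top notch [ 0.5804 -0.0191  0.094 ] depthpt [ 0.593  -0.025   0.0302]
top bl [0.6504 0.0909 0.06  ] depthpt [0.6458 0.0904 0.0774]
top blcornL [0.6494 0.1032 0.06  ] depthpt [0.6448 0.1024 0.0776]
top blcornR [0.662 0.085 0.06 ] depthpt [0.67   0.0857 0.0314]
top c1 [0.7115 0.0223 0.03  ] depthpt [0.7212 0.021  0.    ]
top c2 [ 0.5317 -0.0869  0.03  ] depthpt [ 0.532  -0.0873  0.0274]
top c3 [0.4353 0.0682 0.03  ] depthpt [ 0.4363  0.0684 -0.0025]
top c4 [0.6145 0.1793 0.03  ] depthpt [0.6146 0.1793 0.0295]
top plL [0.5707 0.1189 0.097 ] depthpt [0.5704 0.1187 0.0989]
top plR [ 0.5693 -0.0323  0.097 ] depthpt [ 0.582  -0.0397  0.0287]
top plT [0.6465 0.0423 0.097 ] depthpt [0.6656 0.0408 0.0274]
top plB [0.4949 0.0443 0.097 ] depthpt [0.4951 0.0442 0.0941]
scene boss [0.5725 0.0433 0.107 ] depthpt [0.5729 0.043  0.108 ]
scene tab [0.5666 0.093  0.119 ] depthpt [0.5667 0.0929 0.1194]
scene notch [ 0.5808 -0.0148  0.094 ] depthpt [ 0.5598 -0.0015  0.0416]
scene bltop [0.6393 0.0981 0.06  ] depthpt [0.6456 0.09   0.0807]
scene blc1 [0.6417 0.1125 0.06  ] depthpt [0.6334 0.124  0.0322]
scene blc2 [0.6542 0.0914 0.06  ] depthpt [0.6555 0.0896 0.0648]
scene c1 [0.4363 0.072  0.03  ] depthpt [0.4202 0.0821 0.0008]
scene c2 [0.6178 0.1824 0.03  ] depthpt [ 0.608   0.1972 -0.0007]
scene c3 [0.7179 0.0195 0.03  ] depthpt [0.7123 0.0274 0.0013]
scene c4 [ 0.5386 -0.0906  0.03  ] depthpt [ 0.5263 -0.0866  0.0007]
```

```bash
cat > plan.py <<'E'
import numpy as np
from scipy.spatial.transform import Rotation as Ro
from rig import robot
AX=np.array([0.570,0.0435])
def rows(targets,o=None):
    """targets: list of (x,y,z,xangle_deg) -> tool-axis rows from measured pose"""
    o=o or robot.get_obs();R=Ro.from_quat(o["tool_rot"]).as_matrix()
    a0=np.arctan2(R[1,0],R[0,0]);out=[]
    for x,y,z,a in targets:
        d=R.T@(np.array([x,y,z])-o["position"])*100
        s=-((np.deg2rad(a)-a0+np.pi)%(2*np.pi)-np.pi)
        out.append([*np.round(d,2),np.round(s,3)])
    print("t",o["time"],"pos",np.round(o["position"],4),"xang",np.rad2deg(a0).round(2),"F",np.round(o["ft_force"],2),"w",o["grip_width"])
    for r in out: print([float(v) for v in r])
def pol(phi,r,t):
    p=np.deg2rad(phi);return AX+r*np.array([np.cos(p),np.sin(p)])+t*np.array([-np.sin(p),np.cos(p)])
E
python3 - <<'E'
from plan import *
rows([(*pol(100,.049,-.032),.2,10)])
E
```

```text
t 0.1 pos [ 0.1411 -0.6082  0.2217] xang 13.05 F [-0.01 -0.56 -0.68] w 0.08671381657746542
[59.95, -58.52, 2.3, 0.053]
```

Emit:
{"fn": "arm_command", "kwargs": {"targets": [[60,-58.5,0,0.05,0],[60,-58.5,0,0.05,0],[60,-58.5,0,0.05,0],[60,-58.5,0,0.05,0],[60,-58.5,0,0.05,0]], "newtons": 20}}

```text
time: 0.72
position: [0.3106, -0.3439, 0.2224]
tool_rot: [0.996, 0.088, 0.0, -0.0]
ft_force: [1.1, -0.1, 0.6]
grip_width: 0.0449
```

Run:
```python
from plan import *
rows([(*pol(100,.049,-.032),.2,10)])
```

```text
t 0.725 pos [ 0.3106 -0.3439  0.2224] xang 10.15 F [ 1.14 -0.09  0.61] w 0.04489819493336533
[35.57, -38.46, 2.26, 0.003]
```

Emit:
{"fn": "arm_command", "kwargs": {"targets": [[35.5,-38.5,0,0,0],[35.5,-38.5,0,0,0],[35.5,-38.5,0,0,0],[35.5,-38.5,0,0,0],[35.5,-38.5,0,0,0]]}}

```text
time: 1.35
position: [0.4785, -0.0803, 0.2225]
tool_rot: [0.996, 0.089, -0.0, 0.0]
ft_force: [0.5, -0.7, -0.2]
grip_width: 0.0015
```

Run:
```python
from plan import *
rows([(*pol(100,.049,-.032),.2,10)])
```

```text
t 1.35 pos [ 0.4785 -0.0803  0.2225] xang 10.19 F [ 0.49 -0.7  -0.16] w 0.0014741519924790793
[14.41, -15.46, 2.24, 0.003]
```

Emit:
{"fn": "arm_command", "kwargs": {"targets": [[14.4,-15.4,1,0,0],[14.4,-15.4,1,0,0],[14.4,-15.4,2,0,0],[14.4,-15.4,2,0,0],[14.4,-15.4,2,0,0]]}}

```text
time: 1.98
position: [0.592, 0.0959, 0.2016]
tool_rot: [0.996, 0.09, -0.001, 0.0]
ft_force: [-0.1, -0.4, -0.1]
grip_width: 0.0003
```

```bash
cat > snap.py <<'E'
import sys
from plan import *
import cv2
t=sys.argv[1];names=sys.argv[2:]
for n in names:
    m=robot.camera_model(n);p,d=robot.camera(n)
    np.savez(f"pics/{n}{t}.npz",d=d,p=p,K=m["mtx"],E=m["extrinsics"])
    p=cv2.cvtColor(p,cv2.COLOR_RGB2BGR)
    if n=="wrist":p=cv2.resize(p,None,fx=1.56,fy=1.56,interpolation=cv2.INTER_CUBIC)
    if n=="top":p=cv2.resize(p[135:260,180:340],None,fx=4.5,fy=4.5,interpolation=cv2.INTER_CUBIC)
    if n=="scene":p=cv2.resize(p[150:280,160:310],None,fx=4.5,fy=4.5,interpolation=cv2.INTER_CUBIC)
    cv2.imwrite(f"pics/{n}{t}.png",p)
E
python3 snap.py 1 wrist
python3 - <<'E'
from plan import *
rows([(*pol(100,.049,-.032),z,10) for z in (.15,.103)])
E
```

```text
t 2.025 pos [0.5915 0.0947 0.2019] xang 10.25 F [ 0.09  0.06 -0.27] w 0.0005086633351787394
[0.21, -0.23, 5.19, 0.004]
[0.22, -0.23, 9.89, 0.004]
```

View pics/wrist1.png

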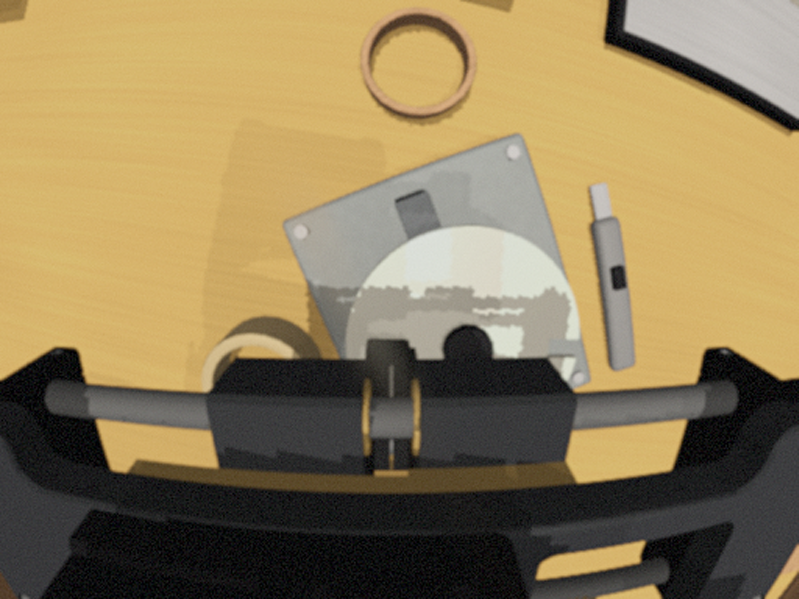

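Emit:
{"fn": "arm_command", "kwargs": {"targets": [[0.2,-0.2,4,0,0],[0.2,-0.2,7,0,0],[0.2,-0.2,9,0,0],[0.2,-0.2,9.8,0,0],[0.2,-0.2,9.8,0,0]]}}

```text
time: 2.65
position: [0.5935, 0.096, 0.1047]
tool_rot: [0.996, 0.088, -0.0, 0.0]
ft_force: [-0.8, -0.2, -0.2]
grip_width: 0.0005
```

```bash
python3 snap.py 2 scene
python3 - <<'E'
from plan import *
rows([(*pol(100,.049,t),.103,10) for t in (-.025,-.018,-.015)])
E
```

```text
t 2.7 pos [0.5941 0.0963 0.1053] xang 10.12 F [ 0.02 -0.19 -0.15] w 0.0006573444242031262
[-0.79, -0.12, 0.23, 0.002]
[-1.49, -0.13, 0.23, 0.002]
[-1.79, -0.13, 0.23, 0.002]
```

View pics/scene2.png

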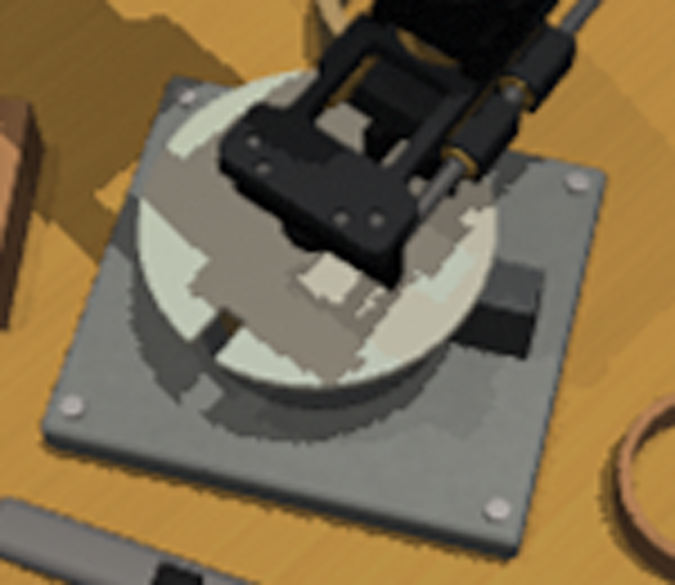

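Emit:
{"fn": "arm_command", "kwargs": {"targets": [[-0.5,-0.1,0.1,0,0],[-1.0,-0.1,0.1,0,0],[-1.4,-0.1,0.1,0,0],[-1.7,-0.1,0.1,0,0],[-1.7,-0.1,0.1,0,0]]}}

```text
time: 3.32
position: [0.5774, 0.0954, 0.1039]
tool_rot: [0.996, 0.089, 0.001, -0.0]
ft_force: [0.3, 1.6, 0.3]
grip_width: 0.0002
```

```bash
python3 snap.py 3 scene
python3 - <<'E'
from plan import *
rows([(*pol(100+a,.049,-.015),.104,10+a) for a in (5,10,15,20,25)])
E
```

```text
t 3.375 pos [0.5774 0.0953 0.1038] xang 10.2 F [0.53 1.35 0.44] w 0.0005123544553487799
[-0.56, -0.04, -0.02, -0.084]
[-1.0, -0.11, -0.02, -0.171]
[-1.45, -0.15, -0.02, -0.258]
[-1.89, -0.15, -0.02, -0.346]
[-2.34, -0.11, -0.02, -0.433]
```

View pics/scene3.png

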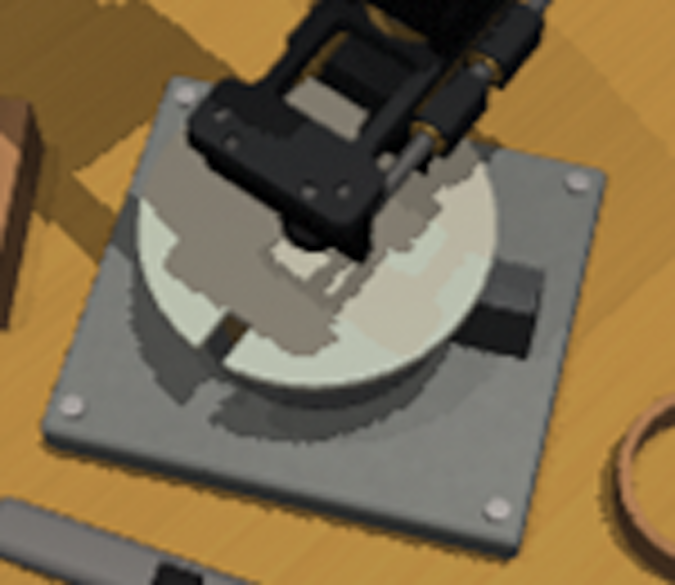

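Emit:
{"fn": "arm_command", "kwargs": {"targets": [[-0.5,0,0,-0.09,0],[-1.0,-0.1,0,-0.17,0],[-1.4,-0.1,0,-0.26,0],[-1.9,-0.1,0,-0.35,0],[-2.3,-0.1,0,-0.43,0]]}}

```text
time: 4.0
position: [0.5552, 0.0919, 0.1037]
tool_rot: [0.954, 0.301, 0.001, 0.001]
ft_force: [3.3, 0.3, -0.3]
grip_width: 0.0008
```

```bash
python3 snap.py 4 scene
python3 - <<'E'
from plan import *
rows([(*pol(100+a,.049,-.015),.104,10+a) for a in (30,35,40,45,50)])
E
```

```text
t 4.05 pos [0.5544 0.0918 0.1037] xang 35.11 F [ 2.37 -0.26  0.34] w 0.0006248702492605614
[-0.43, -0.16, -0.03, -0.085]
[-0.87, -0.24, -0.04, -0.173]
[-1.31, -0.27, -0.04, -0.26]
[-1.76, -0.27, -0.04, -0.347]
[-2.21, -0.23, -0.04, -0.434]
```

View pics/scene4.png

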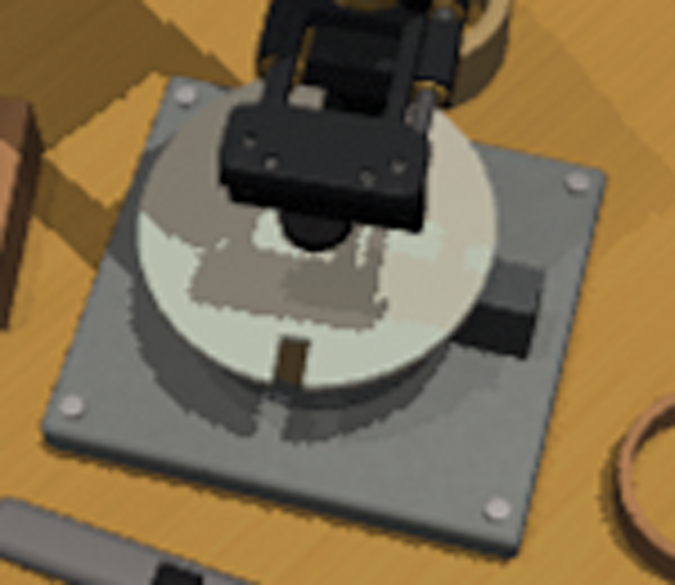

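Emit:
{"fn": "arm_command", "kwargs": {"targets": [[-0.4,-0.15,0,-0.09,0],[-0.9,-0.25,0,-0.17,0],[-1.3,-0.25,0,-0.26,0],[-1.8,-0.25,0,-0.35,0],[-2.2,-0.25,0,-0.43,0]]}}

```text
time: 4.68
position: [0.5359, 0.0814, 0.1038]
tool_rot: [0.868, 0.497, 0.001, 0.001]
ft_force: [2.3, 1.5, -0.8]
grip_width: 0.0007
```

Run:
```python
from plan import *
rows([(*pol(100+a,.049,-.015),.104,10+a) for a in (55,60,65,70,75)])
```

```text
t 4.675 pos [0.5359 0.0814 0.1038] xang 59.55 F [ 2.29  1.45 -0.77] w 0.0006778685123024758
[-0.51, -0.16, -0.02, -0.095]
[-0.95, -0.23, -0.02, -0.182]
[-1.4, -0.26, -0.02, -0.27]
[-1.84, -0.25, -0.02, -0.357]
[-2.29, -0.21, -0.02, -0.444]
```

Emit:
{"fn": "arm_command", "kwargs": {"targets": [[-0.5,-0.15,0,-0.09,0],[-0.9,-0.25,0,-0.18,0],[-1.4,-0.25,0,-0.27,0],[-1.8,-0.25,0,-0.36,0],[-2.3,-0.2,0,-0.44,0]]}}

```text
time: 5.3
position: [0.5221, 0.0629, 0.1037]
tool_rot: [0.739, 0.674, 0.001, 0.0]
ft_force: [1.0, 2.5, 0.2]
grip_width: 0.0004
```

```bash
python3 snap.py 5 scene
python3 - <<'E'
from plan import *
rows([(*pol(100+a,.049,-.015),.104,10+a) for a in (80,85,90,95,100,105)])
E
```

```text
t 5.35 pos [0.5214 0.0624 0.1036] xang 84.85 F [ 0.16 -0.08 -0.05] w 0.00029378185618764336
[-0.39, -0.0, -0.04, -0.09]
[-0.83, -0.08, -0.04, -0.177]
[-1.27, -0.11, -0.04, -0.264]
[-1.72, -0.11, -0.04, -0.352]
[-2.17, -0.06, -0.04, -0.439]
[-2.61, 0.02, -0.04, -0.526]
```

View pics/scene5.png

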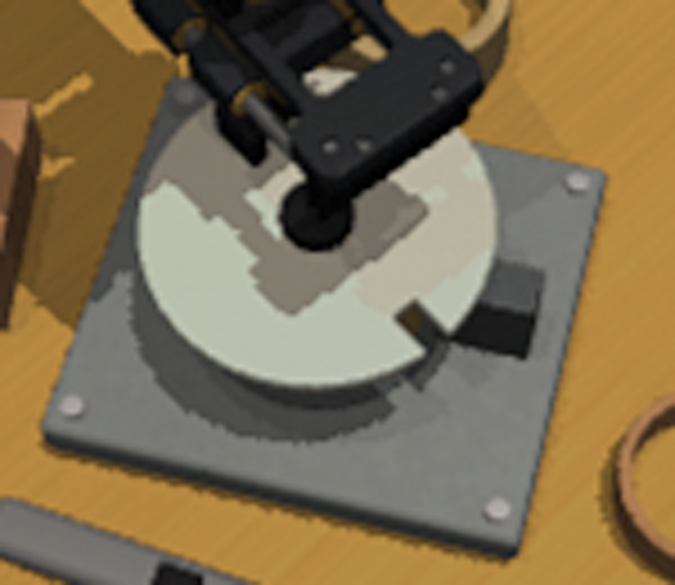

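Run:
```python
from h import *
f=np.load("pics/scene5.npz");K,E=f["K"],f["E"]
def w(x,y,z):return atz(K,E,(x+.5)/4.5-.5+160,(y+.5)/4.5-.5+150,z)[:2]
b=w(317,215,.107)
# plate centre from rim ellipse extremes
for nm,x,y in [("inner-l",398,317),("inner-r",417,301),("mouth-l",425,355),("mouth-r",450,337)]:
    p=w(x,y,.097)-b;print(nm,np.round(p,4),np.hypot(*p).round(4),np.rad2deg(np.arctan2(p[1],p[0])).round(1))
for z in(.0775,):
  for x,y in[(545,269),(532,318),(492,258)]:
    p=w(x,y,z)-b;print("blk",p.round(4),np.rad2deg(np.arctan2(p[1],p[0])).round(1))
```

```text
inner-l [ 0.0536 -0.0051] 0.0539 -5.5
inner-r [0.0539 0.0055] 0.0541 5.8
mouth-l [ 0.0735 -0.0091] 0.074 -7.1
mouth-r [0.0749 0.0038] 0.0749 2.9
blk [0.0745 0.062 ] 39.8
blk [0.0867 0.0414] 25.5
blk [0.0551 0.0495] 42.0
```

Emit:
{"fn": "arm_command", "kwargs": {"targets": [[-0.4,0,0,-0.09,0],[-0.8,-0.1,0,-0.18,0],[-1.3,-0.1,0,-0.26,0],[-1.7,-0.1,0,-0.35,0],[-2.1,-0.05,0,-0.44,0]]}}

```text
time: 5.98
position: [0.5177, 0.0423, 0.1034]
tool_rot: [0.574, 0.819, -0.0, -0.001]
ft_force: [-0.9, 1.4, 0.8]
grip_width: 0.0006
```

```bash
python3 snap.py 6 scene top wrist
python3 - <<'E'
from plan import *
rows([(*pol(100+a,.049,-.015),.104,10+a) for a in (102,104,106,108)])
E
```

```text
t 6.125 pos [0.518  0.0419 0.1034] xang 109.72 F [-1.08  1.07  1.07] w 0.000836418998324342
[-0.31, -0.0, -0.06, -0.04]
[-0.48, -0.05, -0.06, -0.075]
[-0.65, -0.08, -0.06, -0.11]
[-0.83, -0.11, -0.06, -0.144]
```

View pics/scene6.png

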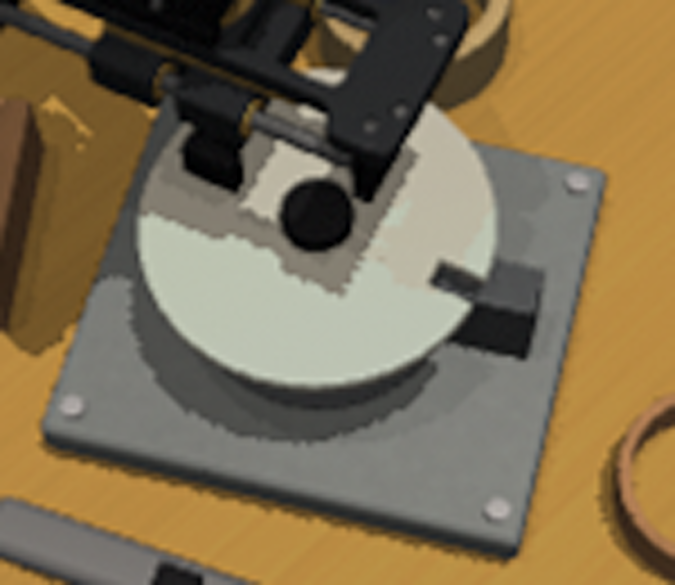

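View pics/top6.png

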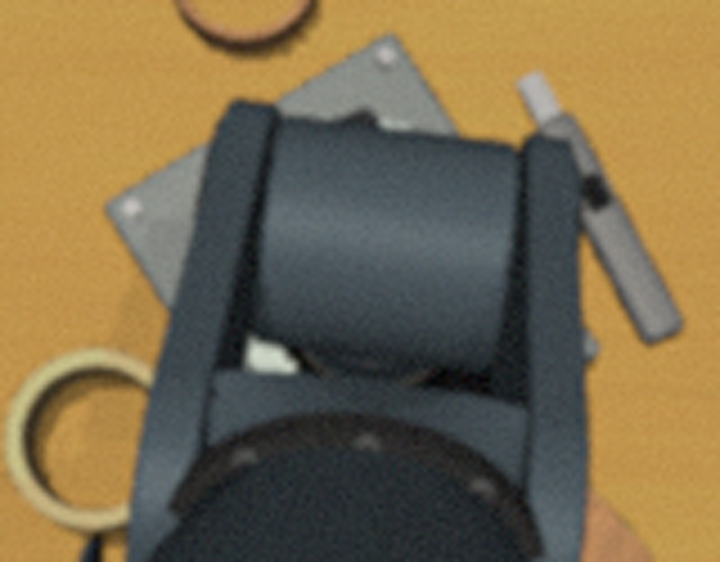

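View pics/wrist6.png

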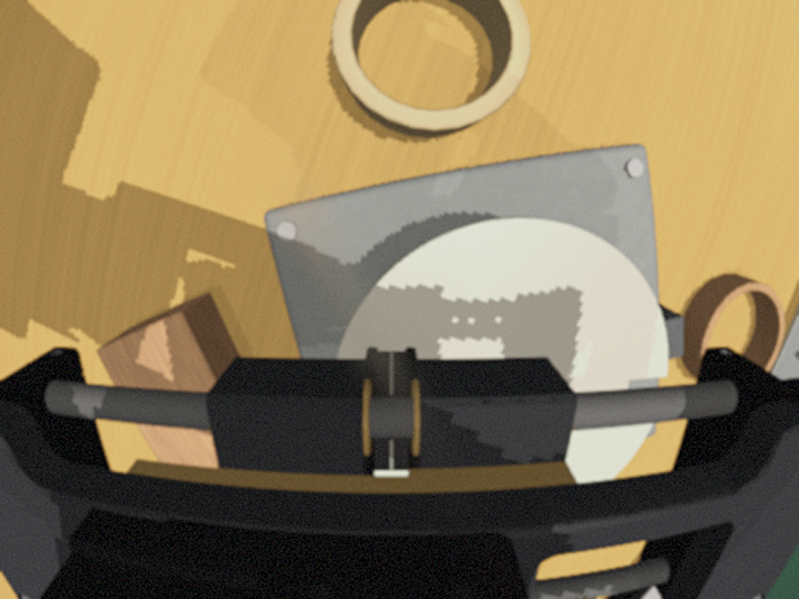

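Run:
```python
import cv2
a=cv2.imread("pics/scene6.png")
import numpy as np
f=np.load("pics/scene6.npz")["p"][195:235,235:290,::-1]
cv2.imwrite("pics/s6c.png",cv2.resize(np.ascontiguousarray(f),None,fx=14,fy=14,interpolation=cv2.INTER_CUBIC))
```

```text
(no output)
```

View pics/s6c.png

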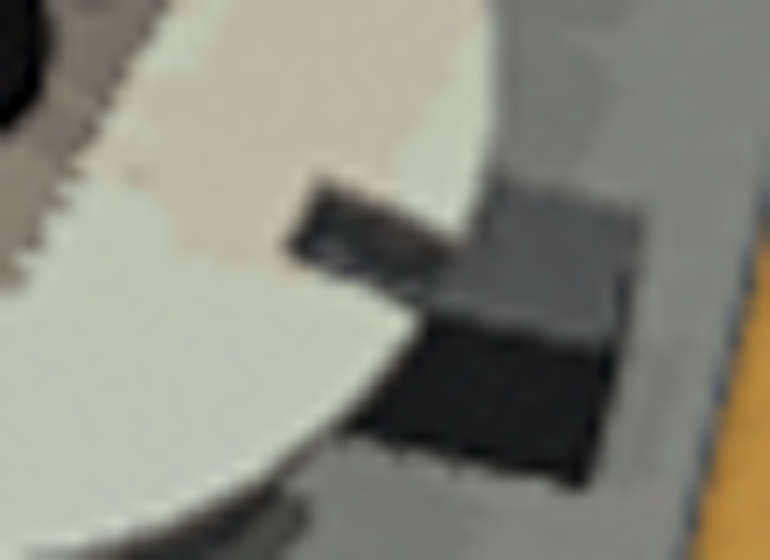

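```bash
cat > m.py <<'E'
from h import *
def ang(p):return np.rad2deg(np.arctan2(p[1],p[0])).round(2)
def run(fn,ox,oy,s,N,B,b,zp=.097):
    f=np.load(fn);K,E=f["K"],f["E"]
    w=lambda x,y,z:atz(K,E,(x+.5)/s-.5+ox,(y+.5)/s-.5+oy,z)[:2]
    il,ir,ml,mr=[w(*p,zp) for p in N]
    print("axis",b,"notch inner/mouth dir",ang((il+ir)/2-b),ang((ml+mr)/2-b),"r",np.hypot(*((il+ir)/2-b)),np.hypot(*((ml+mr)/2-b)),"sides",ang(ml-il),ang(mr-ir))
    o1,o2=[w(*p,.0775) for p in B];print("block",ang((o1+o2)/2-b),np.hypot(*((o1+o2)/2-b)),"normal",ang(np.array([-(o1-o2)[1],(o1-o2)[0]])),"w",np.hypot(*(o1-o2)))
E
python3 - <<'E'
from m import *
f=np.load("pics/scene6.npz")
b=atz(f["K"],f["E"],(317.5)/4.5-.5+160,(215.5)/4.5-.5+150,.107)[:2]
run("pics/scene6.npz",235,195,14,[(290,245),(320,180),(418,312),(460,240)],[(610,340),(640,210)],b)
E
```

```text
axis [0.57248797 0.04333451] notch inner/mouth dir 22.95 21.55 r 0.053299115881445716 0.07329895185425078 sides 15.46 20.07
block 33.46 0.09531519673442411 normal 32.21 w 0.020283709346487693
```

Emit:
{"fn": "arm_command", "kwargs": {"targets": [[-0.3,0,0,-0.04,0],[-0.5,-0.05,0,-0.08,0],[-0.7,-0.1,0,-0.12,0],[-0.7,-0.1,0,-0.12,0]]}}

```text
time: 6.62
position: [0.519, 0.0352, 0.1032]
tool_rot: [0.525, 0.851, -0.001, -0.001]
ft_force: [-1.6, 0.6, 0.3]
grip_width: 0.0006
```

```bash
python3 snap.py 7 scene
python3 - <<'E'
from plan import *
rows([(*pol(100+a,.049,-.015),.104,10+a) for a in (106,108,110)])
import cv2
f=np.load("pics/scene7.npz")["p"][195:235,235:290,::-1]
cv2.imwrite("pics/s7c.png",cv2.resize(np.ascontiguousarray(f),None,fx=14,fy=14,interpolation=cv2.INTER_CUBIC))
E
```

```text
t 6.675 pos [0.519  0.0352 0.1032] xang 116.64 F [-1.79  1.33  0.97] w 0.00010621794108193458
[0.01, 0.04, -0.08, 0.011]
[-0.16, -0.01, -0.08, -0.024]
[-0.34, -0.05, -0.08, -0.059]
```

View pics/s7c.png

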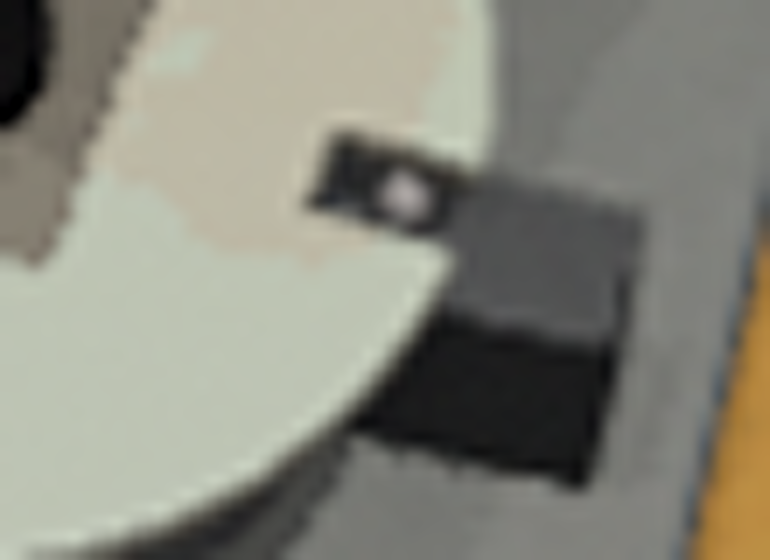

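Run:
```python
from m import *
f=np.load("pics/scene7.npz")
b=atz(f["K"],f["E"],(317.5)/4.5-.5+160,(215.5)/4.5-.5+150,.107)[:2]
run("pics/scene7.npz",235,195,14,[(308,203),(335,130),(450,252),(482,172)],[(610,340),(640,210)],b)
p=atz(f["K"],f["E"],405.5/14-.5+235,195.5/14-.5+195,.089)[:2]-b;print("pin",ang(p),np.hypot(*p))
# predicted notch mid/pin pixel
def proj(P):
    c=f["E"][:3,:3]@P+f["E"][:3,3];q=f["K"]@np.array([c[0],-c[1],-c[2]]);q=q[:2]/q[2];return (q-[235,195]+.5)*14-.5
for a in(29,30,31,32,33):
    t=np.deg2rad(a);e=np.array([np.cos(t),np.sin(t)]);n=np.array([-e[1],e[0]])
    print(a,"pin",proj(np.array([*(b+.065*e),.089])).round(),"inner",[proj(np.array([*(b+.054*e+s*.0065*n),.097])).round() for s in(-1,1)],"mouth",[proj(np.array([*(b+.0747*e+s*.0065*n),.097])).round() for s in(-1,1)])
```

```text
axis [0.57248797 0.04333451] notch inner/mouth dir 30.76 29.53 r 0.05320451164464026 0.07355975786022338 sides 24.66 27.95
block 33.46 0.09531519673442411 normal 32.21 w 0.020283709346487693
pin 33.19 0.06436872046884769
29 pin [401. 226.] inner [array([310., 220.]), array([338., 137.])] mouth [array([460., 260.]), array([486., 177.])]
30 pin [403. 219.] inner [array([313., 214.]), array([339., 131.])] mouth [array([463., 252.]), array([488., 168.])]
31 pin [406. 212.] inner [array([316., 208.]), array([340., 125.])] mouth [array([466., 244.]), array([489., 160.])]
32 pin [407. 205.] inner [array([318., 202.]), array([340., 119.])] mouth [array([469., 236.]), array([491., 151.])]
33 pin [409. 197.] inner [array([321., 196.]), array([341., 112.])] mouth [array([472., 227.]), array([492., 143.])]
```

Emit:
{"fn": "arm_command", "kwargs": {"targets": [[-0.1,0,0,-0.02,0],[-0.18,-0.03,0,-0.04,0],[-0.18,-0.03,0,-0.04,0]]}}

```text
time: 7.05
position: [0.5204, 0.0332, 0.1033]
tool_rot: [0.507, 0.862, -0.0, -0.0]
ft_force: [-1.9, 1.1, -0.2]
grip_width: 0.0002
```

```bash
python3 snap.py 8 scene
python3 - <<'E'
from plan import *
rows([])
import cv2
f=np.load("pics/scene8.npz")["p"][195:235,235:290,::-1]
cv2.imwrite("pics/s8c.png",cv2.resize(np.ascontiguousarray(f),None,fx=14,fy=14,interpolation=cv2.INTER_CUBIC))
E
```

```text
t 7.1 pos [0.5205 0.0332 0.1034] xang 119.03 F [-2.83  1.41 -0.88] w 3.9852081928546735e-05
```

View pics/s8c.png

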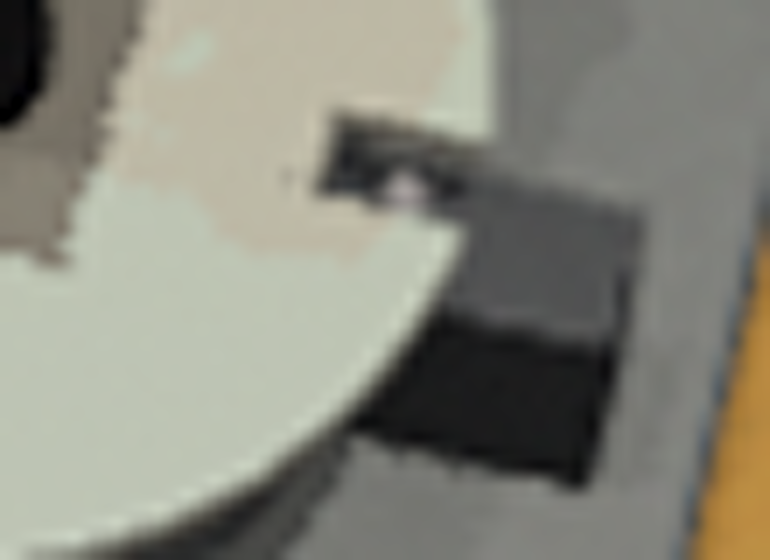

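Emit:
{"fn": "arm_command", "kwargs": {"targets": [[0.5,0,0,0,0],[1.0,0,0,0,0],[1.0,0,-2,0,0],[1.0,0,-5,0,0],[1.0,0,-6,0,0]]}}

```text
time: 7.72
position: [0.5175, 0.042, 0.1653]
tool_rot: [0.507, 0.862, 0.001, 0.002]
ft_force: [-0.8, -0.5, -0.8]
grip_width: 0.0009
```

```bash
python3 snap.py 9 scene wrist
python3 - <<'E'
from plan import *
rows([(.5705,.0435,z,119) for z in (.16,.112)])
import cv2
f=np.load("pics/scene9.npz")["p"][195:235,235:290,::-1]
cv2.imwrite("pics/s9c.png",cv2.resize(np.ascontiguousarray(f),None,fx=14,fy=14,interpolation=cv2.INTER_CUBIC))
E
```

```text
t 7.825 pos [0.5169 0.042  0.1646] xang 119.06 F [-0.17 -0.36 -0.83] w 0.00035857236040347517
[-2.47, 4.76, 0.48, 0.001]
[-2.46, 4.74, 5.28, 0.001]
```

View pics/s9c.png

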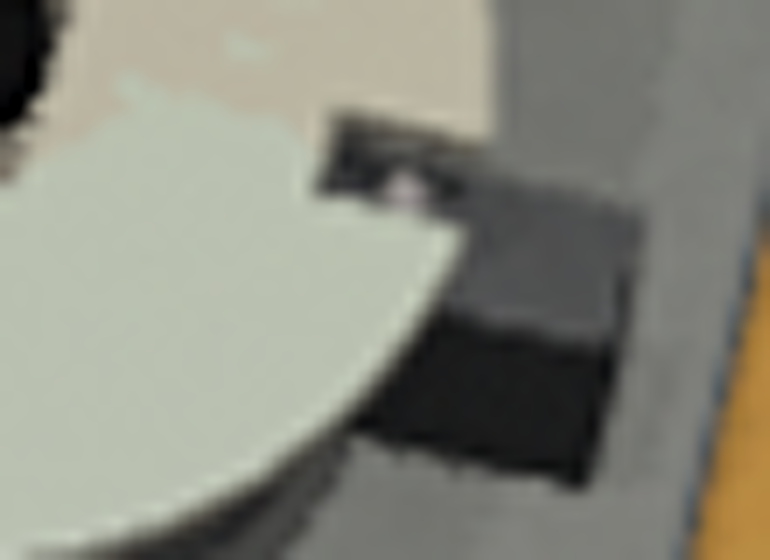

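View pics/wrist9.png

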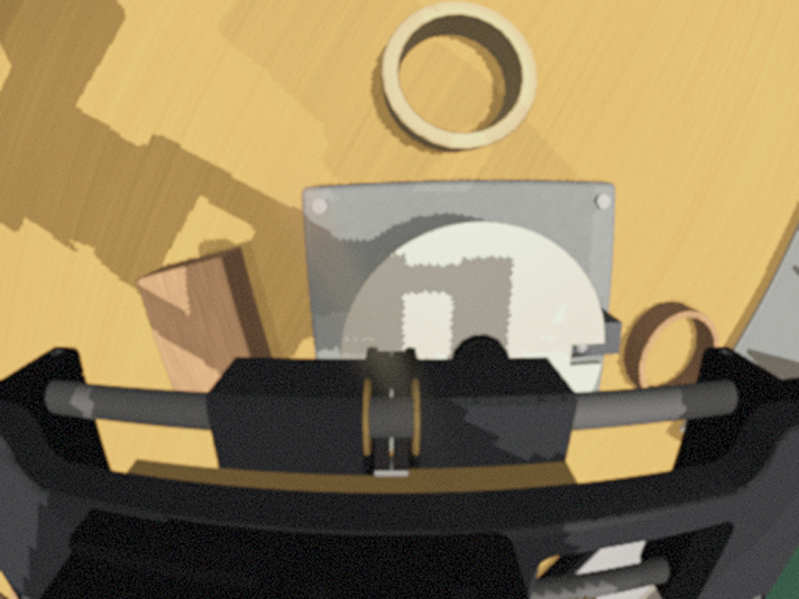

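Run:
```python
import numpy as np,cv2
f=np.load("pics/wrist9.npz")["p"][190:250,350:420,::-1]
cv2.imwrite("pics/w9c.png",cv2.resize(np.ascontiguousarray(f),None,fx=10,fy=10,interpolation=cv2.INTER_CUBIC))
```

```text
(no output)
```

View pics/w9c.png

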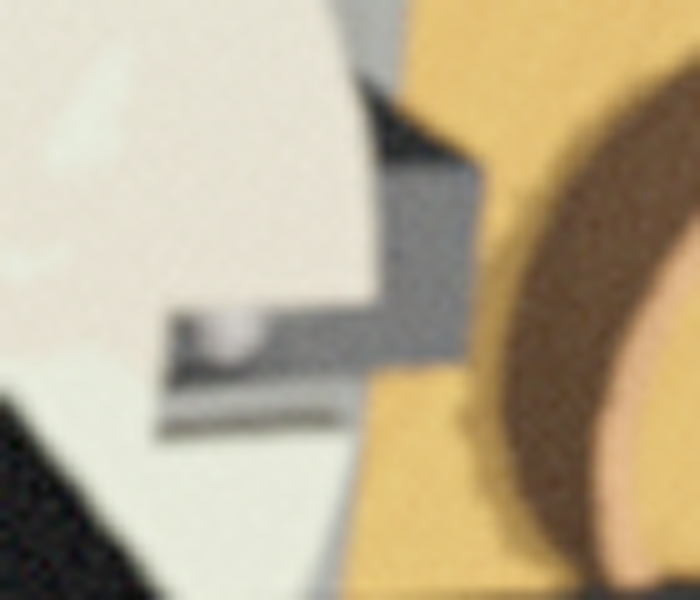

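```bash
cat > w.py <<'E'
import numpy as np
def wz(f,x,y,z,ox,oy,s):
    K,E=f["K"],f["E"];u,v=(x+.5)/s-.5+ox,(y+.5)/s-.5+oy
    a=np.array([(u-K[0,2])/K[0,0],(v-K[1,2])/K[1,1]]);r=np.hypot(*a)
    d=np.array([np.sin(r)*a[0]/r,-np.sin(r)*a[1]/r,-np.cos(r)])
    R=E[:3,:3];c=-R.T@E[:3,3];d=R.T@d;return (c+d*(z-c[2])/d[2])[:2]
E
python3 - <<'E'
from w import *
f=np.load("pics/wrist9.npz");g=lambda x,y,z:wz(f,x,y,z,350,190,10)
i1,i2,m1,m2=g(170,308,.097),g(157,437,.097),g(380,300,.097),g(352,430,.097)
print(i1,i2,m1,m2,np.linalg.norm(i1-i2),np.linalg.norm(m1-m2))
c=(i1+i2)/2;m=(m1+m2)/2;e=(m-c)/np.linalg.norm(m-c);n=np.array([-e[1],e[0]])
print("dir",np.rad2deg(np.arctan2(e[1],e[0])), "side1 dir",np.rad2deg(np.arctan2(*(m1-i1)[::-1])),"axis-extrap",c-.054*e)
for y in(325,331,337):
  for z in(.087,.089):
    p=g(232,y,z);print(y,z,"lateral",(p-c)@n*1e3,"radial",(p-c)@e*1e3+54)
o1,o2=g(485,165,.0775),g(465,362,.0775)
print("blk lateral",((o1+o2)/2-c)@n*1e3,((o1+o2)/2-c)@e*1e3+54,np.linalg.norm(o1-o2))
E
```

```text
[0.61557997 0.07919781] [0.62200422 0.06860554] [0.63397623 0.08961965] [0.63944716 0.07815919] 0.012388184595765612 0.012699331135080996
dir 29.133737234837927 side1 dir 29.53239412897735 axis-extrap [0.57162387 0.04761179]
325 0.087 lateral 0.396665966961942 radial 64.86791875456711
325 0.089 lateral 1.1964369270776753 radial 63.92252408104336
331 0.087 lateral -0.20268304602470438 radial 64.95501699199976
331 0.089 lateral 0.6020611056198437 radial 64.00889960732249
337 0.087 lateral -0.8030543188131574 radial 65.04259833844796
337 0.089 lateral 0.006671506719770071 radial 64.09575423394493
blk lateral 2.0859912208919287 95.74623423767486 0.02067568891897825
```

Emit:
{"fn": "arm_command", "kwargs": {"targets": [[-1.2,2.4,0.5,0,0],[-2.5,4.75,1,0,0],[-2.5,4.75,3,0,0],[-2.5,4.75,4.5,0,0],[-2.5,4.75,5,0,0]]}}

```text
time: 8.45
position: [0.568, 0.0434, 0.1116]
tool_rot: [0.507, 0.862, -0.001, -0.002]
ft_force: [-0.6, -0.4, -0.4]
grip_width: 0.0006
```

Run:
```python
from plan import *
rows([(.5705,.0435,z,119) for z in (.107,.097)])
```

```text
t 8.45 pos [0.568  0.0434 0.1116] xang 119.05 F [-0.63 -0.44 -0.42] w 0.0006007502757271545
[-0.11, 0.23, 0.46, 0.001]
[-0.11, 0.23, 1.46, 0.001]
```

Emit:
{"fn": "arm_command", "kwargs": {"targets": [[-0.1,0.2,0.2,0,0],[-0.1,0.2,0.5,0,0],[-0.1,0.2,0.7,0,0],[-0.1,0.2,0.9,0,0]]}}

```text
time: 8.95
position: [0.5722, 0.0432, 0.1057]
tool_rot: [0.507, 0.862, 0.0, 0.001]
ft_force: [-1.2, -0.4, 5.9]
grip_width: 0.0002
```

Emit:
{"fn": "arm_command", "kwargs": {"targets": [[0,0,0.2,0,0],[0,0,0.4,0,0],[0,0,0.6,0,0],[0,0,0.6,0,0]]}}

```text
time: 9.45
position: [0.5722, 0.0432, 0.0997]
tool_rot: [0.507, 0.862, 0.0, 0.001]
ft_force: [-1.8, 0.5, 4.6]
grip_width: 0.0004
```

Emit:
{"fn": "arm_command", "kwargs": {"targets": [[0,0,0.15,0,0],[0,0,0.3,0,0],[0,0,0.45,0,0],[0,0,0.45,0,0]]}}

```text
time: 9.95
position: [0.5723, 0.0432, 0.0972]
tool_rot: [0.507, 0.862, 0.0, 0.001]
ft_force: [-5.0, -0.3, 18.3]
grip_width: 0.0002
```

Emit:
{"fn": "arm_command", "kwargs": {"targets": [[0,0,0.1,0,0],[0,0,0.1,0,0]]}}

```text
time: 10.2
position: [0.5723, 0.0432, 0.0971]
tool_rot: [0.507, 0.862, 0.0, 0.001]
ft_force: [-5.9, 0.8, 23.2]
grip_width: 0.0006
```

Firmly on the stop. Now up and away.

Emit:
{"fn": "arm_command", "kwargs": {"targets": [[0,0,-1,0,0],[0,0,-4,0,0],[0,0,-9,0,0],[0,0,-14,0,0],[0,0,-14,0,0]]}}

```text
time: 10.82
position: [0.5749, 0.043, 0.2377]
tool_rot: [0.507, 0.862, 0.002, 0.005]
ft_force: [0.5, -0.1, -0.5]
grip_width: 0.0005
```

Run:
```python
from plan import *
rows([(.40,-.30,.24,119),(.5,-.2,.24,119)])
```

```text
t 10.825 pos [0.5749 0.043  0.2377] xang 119.05 F [ 0.52 -0.12 -0.52] w 0.000495506929433167
[-21.49, -31.94, -0.37, 0.001]
[-17.61, -18.35, -0.28, 0.001]
```

Emit:
{"fn": "arm_command", "kwargs": {"targets": [[-21.5,-32,0,0,0],[-21.5,-32,0,0,0],[-21.5,-32,0,0,0],[-21.5,-32,0,0,0],[-21.5,-32,0,0,0]]}}

```text
time: 11.45
position: [0.4281, -0.2361, 0.232]
tool_rot: [0.507, 0.862, 0.0, -0.001]
ft_force: [0.7, -0.3, 0.2]
grip_width: 0.0004
```

```bash
python3 snap.py 10 scene top
python3 - <<'E'
from h import *
import cv2
f=np.load("pics/top10.npz");d=f["d"];K,E=f["K"],f["E"]
g=np.load("pics/top0.npz")
for n,h in(("before",g),("after",f)):
    z=[full(K,E,u,v,h["d"][v,u])[2] for u in range(245,275) for v in range(175,187)]
    zb=[full(K,E,u,v,h["d"][v,u])[2] for u in range(257,262) for v in range(190,195)]
    print(n,"plate z",np.median(z),"boss z",np.median(zb))
h=np.load("pics/scene0.npz");f=np.load("pics/scene10.npz")
for n,h in(("before",h),("after",f)):
    zb=[full(h["K"],h["E"],u,v,h["d"][v,u])[2] for u in range(227,234) for v in range(195,201)]
    zp=[full(h["K"],h["E"],u,v,h["d"][v,u])[2] for u in range(205,218) for v in range(190,212)]
    print(n,"scene boss z",np.median(zb),"plate",np.median(zp))
E
```

```text
before plate z 0.09646568664182742 boss z 0.10627880288504632
after plate z 0.08640789383235964 boss z 0.09623833812549243
before scene boss z 0.10854247754539725 plate 0.09804810370769784
after scene boss z 0.09747025611385846 plate 0.08852193542399589
```

View pics/scene10.png

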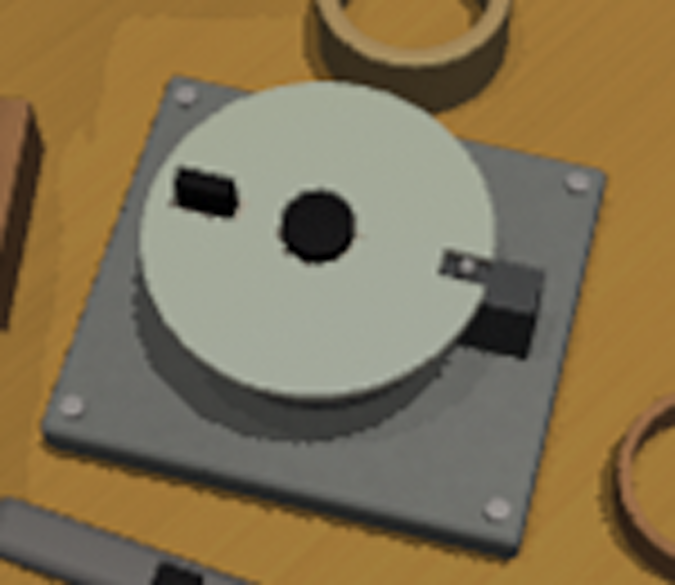

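View pics/top10.png

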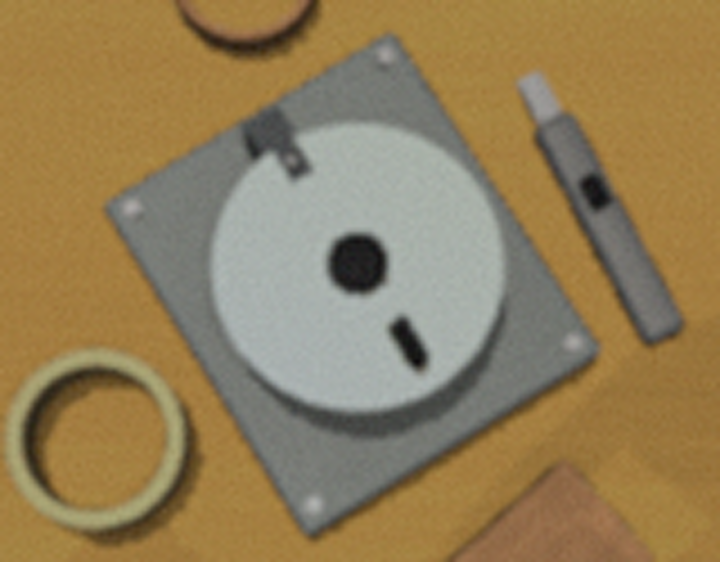

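The plate has dropped 10 mm and the pin shows in the notch: at about (467,265) in the scene crop and (291,160) in the top crop. The rolls, carton and cutter look the same as at the start, so I'm handing in.

```bash
python3 -c "
from rig import robot
o=robot.get_obs();print(o['time'],o['ft_force']);print(robot.hand_in())"
```

```text
11.55 [ 0.55957     0.35965665 -0.09647334]
the job is handed in; nothing more can be done
None
```

The plate is turned, pressed home over the pin and handed in at 11.55 s, with the arm clear of the bench.

- **Turning:** I pushed the tab with the closed fingertips about 112° counterclockwise. The scene and wrist cameras then put the notch over the pin to within about 1 mm. The block's position gave about 1.4 mm, still inside the 3 mm allowance.
- **Pressing:** I pressed on the boss. It slid at about 5 N and stopped firmly with the fingertips at z = 0.097 m, where the force rose to 23 N.
- **Final checks:** With the hand away, the top camera's depth shows the plate and boss about 10 mm lower, with the boss at 0.096 m. The scene camera shows the plate 9.5 mm and the boss 11 mm lower, which agrees within depth noise. The pin is visible inside the notch in both pictures.
- **Bystanders:** The rolls, carton and cutter look unmoved in both views, though I judged this by eye and did not measure it. No check failed.

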